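Change-over of a bench centrifuge: guard off, splined rotor on

ROBOT

A 7-joint arm with a two-finger parallel gripper is mounted at the origin on the work surface. World frame = base frame: x ahead of the robot, y to its left, z up, the work surface at z = 0. Lengths are in m, angles in rad, forces in N, time in s.
With the tool pointing down it reaches from about 0.425 to 0.925 m from the base axis. Payload 6.8 kg.
Tool frame: the origin (TCP) lies on the mounting face of the last link; the fingertips stand 173 mm ahead of it and the grasp point (between the pads) lies 155 mm ahead of it; z points along the fingers, y is the line along which they close (so a half turn about z gives the same grasp; the last joint's range is limited). The gripper opens to 85 mm and grips with 20 to 120 N. Pads are 22 mm wide; open, the fingers measure 114 mm over their backs; the gripper's body (76 mm by 85 mm) begins 54 mm behind the grasp point. The pads swing forward as they close: fully open they stand 13 mm farther back than shut.
Start: joints at [1.17, 0.477, 0.022, 1.555, -0.011, 1.109, -0.083], TCP at [0.195, -0.646, 0.405] pointing down, gripper open.
Joint ranges: [-2.96, 2.96], [-0.34, 2.1], [-1.41, 1.46], [0.24, 2.44], [-1.37, 4.51], [0.17, 1.92], [-2.96, 2.96]. Speed limits (rad/s): [2.39, 2.39, 3.14, 3.14, 3.14, 3.14, 3.14].

INTERFACE

Orientations are given as a unit quaternion [w, x, y, z].
In Python, from station import bot gives the robot as it stands. The module is installed in compiled form; this text tells all that it offers.
- The arm moves only by the shell command python3 -m pendant 'ROWS' [FORCE]. ROWS is JSON, a list of rows, each a list of 5 numbers: the finger opening in m, from 0 to 0.0854, then the shift along the tool's x, y, z in m, then the turn about the tool's z in degrees. In form: [[jaw, x, y, z, yaw], ...]. A call has 1 to 12 rows; each row shifts and turns the commanded pose from where the row before left it, along the tool's axes as they then stand; what a row does not reach is not made up. A row lasts 1/12 s, in which the tool goes at most 41.7 mm and 7.16 degrees, less where a joint would pass 70% of its speed; a pose out of reach is approached as far as the arm can. A call with a gripper value outside its range is refused whole. The fingers move at their own pace and stop on an object; FORCE is the grip in N (left out, the last holds). Time passes only in rows, so rows that do not move let the fingers close. It gives the time, the measured TCP pose, the force, the opening and the grip force at its end, in the units of the state.
- bot.get_obs(): the state, without advancing time (a new reading comes with each control period).
- bot.read_camera(name): name is "scene" or "top"; returns (picture, depth): 384x512x3 uint8, blue, green, red; 384x512 float32, m along the optical axis (not along the pixel's ray), 0 where there is no reading.
- bot.camera_model(name): a dict with "intrinsics" (3x3 intrinsics, pixels), "dist_coeffs" ([k1, k2, p1, p2, k3] as OpenCV has them; the pictures are not rectified), "R" (3x3) and "t" (3): a world point X has camera coordinates R X + t. Camera axes: x right, y down, z forward; pixel columns grow to the right and rows downward; lengths in m; the calibration is good to about 2 mm. A picture is of the moment at which its call begins. camera_model takes no time and is no camera call.
- bot.hand_in(): hands the job in; it is judged then, once.
Trained networks look in the newest picture that a camera, given by its name, has taken for a name from the list of things; names that differ only in an ending like _2 or _b are one class to them, and where a whole thing is asked for, a point or a joint stands for the part that bears it (a point fixed in the world has none). Each returns a list of dicts, best first, with "score" (0 to 1); they miss things now and then, are a little off and sometimes report something else, mostly with a low value. They report only what shows in the picture. A call takes as long as a camera call.
- bot.boxes_of(name, camera): "at" ([column, row] in pixels, amid what is visible of it).
- bot.trace(name, camera): "mask" (384x512 bool, what is visible of it) and "at" ([column, row] in pixels, amid what is visible of it).
- bot.pinpoint(name, camera): "at" ([column, row] in pixels: a listed point, or the origin of a listed thing).
The state is a dict: "t": time; "q": joint angles; "joint_vel": joint speeds; "joint_torque": joint torques, N m; "eef_pos": TCP position; "tool_rot": TCP orientation; "contact_force": force on the tool from outside, world axes, zero at the start; "torque": the same for the moment, N m; "gripper_width": opening from 0.0 (shut) to 1.0 (fully open); "grasp_force": force on a finger pad.
Only numpy, scipy, OpenCV 4.12 (cv2) and the standard library are available. Lean on these libraries where they do the work, as an engineer would, in place of code of your own. Each camera call takes 0.05 s, during which the arm holds its last target. There are 200 camera calls.

TASK

Get the open bench centrifuge ready to run: lift the black transit guard off the drive spindle and lay it flat and upright in the tray cut-out that has its outline, then take the rotor from the tray, turn it until its slots line up with the spindle's teeth and ease it down fully home without dropping or forcing it. Let go of everything, and leave the spanner, bottle, tube rack and clear lid where they are.

Things in the scene. Friction and masses are not known exactly. Their poses are not given: they have to be found in the camera images.
- centrifuge: Fixed white bench centrifuge, 280 x 280 x 120 mm high, lid off, with a round open bowl 200 mm wide in its top, down to 50 mm above the bench, the spindle in its middle. Origin: centre of its underside, on the bench. Place and yaw vary; on the robot's left or right.
- spindle: Upright steel drive spindle in the bowl, turning about its z, braked: it resists with about 0.2 N m and stays where left. Starts under the guard. Origin: on the axis, on the flat 44 mm wide shoulder where a rotor's underside rests when home, 65 mm above the bench. Four teeth in a cross along its +x, -x, +y, -y; any yaw, a quarter turn looks the same.
- spindle_teeth (a point): Centre of the teeth's square tops, 30 mm above the shoulder; axes as the spindle. Each tooth is 10 mm wide, 32 mm over opposite tips, and runs from here down to the shoulder. Above stands a round pilot 15 mm wide, up 4 mm, then tapering to 6 mm wide at 12 mm above this point.
- rotor: Loose bare-metal rotor, 0.3 to 0.65 kg, starting in the tray's round cut-out at any yaw, underside 10 mm above the bench. Round, 104 mm wide at the foot, 40 mm high, eight dark tube holes round the top, an arch handle over the middle (see rotor_handle). Origin: centre of its underside, z up.
- rotor_bore (a point): Lower mouth of the rotor's bore, at the rotor's origin, same axes. The bore is a cross right through the 40 mm: four slots along +x, -x, +y, -y, each 13 mm wide, 35 mm over opposite ends, so 1.5 mm clearance round the spindle's teeth. It fits in four ways, a quarter turn apart; two slots lie along the handle bar.
- rotor_handle (a point): Middle of the rotor's handle bar, on the axis, 72 mm above the rotor's underside; axes as the rotor. The bar is level along the rotor's x: 72 mm long, 12 mm wide (y), 14 mm high, on posts 10 mm thick at x = -31 and +31 mm. 25 mm free below the bar.
- guard: Loose black plastic transit guard, 0.12 kg, starting over the spindle, on its shoulder, any yaw. Foot 80 (x) x 46 (y) x 8 mm; in its middle a square hood 46 x 46 mm, 50 mm high, hollow from below (36 x 36 mm, 45 mm deep); on top a fin to grip (see guard_fin). Origin: centre of its underside, z up.
- guard_fin (a point): Middle of the guard's upright fin, 70 mm above the guard's underside; axes as the guard. The fin is 44 mm long (x), 12 mm thick (y) and stands from 50 to 83 mm above the underside.
- tray: Fixed grey tray, 250 (x) x 240 (y) x 22 mm high, cut-outs 12 mm deep. Origin: centre of its underside. In its axes: round 110 mm at (55, -52) mm, for the rotor; oblong 85 (x) x 51 (y) at (60, 66), for the guard; empty 44 mm square at (-38, 66), too small; slot 42 x 160 at (-94, 0) with the spanner. Place and yaw vary, on the side away from the centrifuge.
- guard_cutout (a point): Centre of the floor of the oblong 85 x 51 mm cut-out for the guard, 10 mm above the bench; x along its length, axes as the tray. The guard fits either way round, with 2.5 mm clearance on each side.
- spanner: Steel spanner, about 125 mm long, lying in its slot in the tray; leave it there.
- bottle: Amber bottle, 64 mm wide and 150 mm high, beyond the work; leave it standing. Origin: centre of its underside.
- rack: White tube rack with capped tubes, 100 x 200 mm, 90 mm high, far to the robot's right; leave it. Origin: centre of its underside.
- bowl_lid: The bowl's clear round lid, 216 mm wide, 60 mm high with its knob, lying far to the robot's left; leave it. Origin: centre of its underside.

How it is judged:
By the outcome, as a careful person would: the job done as asked, in the order asked, and still so for the second after the job is handed in, with the robot touching nothing.
It also fails if it takes over 72 s, if anything falls off the work surface, if the arm or the gripper's body presses on something with over 40 N, if the wrist force passes 120 N, or if a joint passes its speed limit or range.

## Working session

There is one attempt and no reset: what is moved stays moved. The work goes in short steps, Python scripts to look and compute and a shell command to move; the robot and the scene stay as the last step left them, time stands still between calls to the robot, and variables do not carry over. Pictures are saved under pics/ and viewed, at most 10 in all, crops included, and the job is handed in when it is done.

```bash
mkdir -p pics; cat > h.py <<'E'
import numpy as np, cv2
from station import bot
from scipy.spatial.transform import Rotation as Ro
def cam(n): 
    m=bot.camera_model(n); return np.array(m["intrinsics"]),np.array(m["dist_coeffs"]),np.array(m["R"]),np.array(m["t"])
def ray(n,px):
    K,D,R,t=cam(n); p=cv2.undistortPoints(np.array(px,float).reshape(-1,1,2),K,D).reshape(-1,2)
    return -R.T@t, np.c_[p,np.ones(len(p))]@R   # centre, dirs (depth-scaled)
def atz(n,px,z):
    c,d=ray(n,px); return c+d*((z-c[2])/d[:,2])[:,None]
def cloud(n,depth,mask):
    r,c=np.nonzero(mask&(depth>0)); o,d=ray(n,np.c_[c,r]); return o+d*depth[r,c][:,None]
E
python3 - <<'E'
from h import *
o=bot.get_obs(); print(o["t"],o["eef_pos"],o["tool_rot"],o["contact_force"])
ims=[]
for n in("scene","top"):
    im,d=bot.read_camera(n); ims.append(im); np.save(f"/tmp/{n}.npy",d); cv2.imwrite(f"pics/{n}0.png",im)
    K,D,R,t=cam(n); print(n,-R.T@t,K[0,0])
    for k,z in(("centrifuge",0.0),("guard",.065),("guard_fin",.135),("rotor",.01),("rotor_handle",.082),("rotor_bore",.01),("tray",0),("guard_cutout",.01),("bottle",0),("rack",0),("bowl_lid",0),("spindle",.065)):
        for r in bot.pinpoint(k,n)[:2]:
            print(n,k,np.round(r["at"],1),round(r["score"],2),np.round(atz(n,[r["at"]],z)[0],4))
E
```

```text
0.0 [ 0.1947867  -0.64600794  0.4037383 ] [-8.59499332e-04  9.89300526e-01  1.45889336e-01 -1.78782325e-04] [0.44351514 0.25567245 0.44176526]
scene [1.43708353 0.832992   1.06233943] 450.6451000048466
scene centrifuge [217.1 170.4] 0.86 [ 0.5214 -0.2542  0.    ]
scene guard [217.1 158. ] 0.62 [ 0.525  -0.2468  0.065 ]
scene guard_fin [216.1 143.1] 0.93 [ 0.5281 -0.2454  0.135 ]
scene guard_fin [217.1 157.7] 0.38 [ 0.5878 -0.1724  0.135 ]
scene rotor [286.4 232.9] 0.58 [0.594 0.173 0.01 ]
scene rotor_handle [283.2 232.4] 0.38 [0.6572 0.2097 0.082 ]
scene rotor_bore [285.4 236.2] 0.7 [0.6079 0.1809 0.01  ]
scene tray [306.6 237.4] 0.59 [0.5538 0.2276 0.    ]
scene guard_cutout [313.  249.7] 0.69 [0.59   0.2829 0.01  ]
scene bottle [210.3 244.8] 0.73 [0.804  0.0311 0.    ]
scene bottle [168.7 132.4] 0.65 [ 0.4896 -0.6117  0.    ]
scene rack [167.4 134.4] 0.85 [ 0.5036 -0.6024  0.    ]
scene bowl_lid [407.8 306.5] 0.93 [0.5603 0.6127 0.    ]
scene spindle [282.7 235.7] 0.53 [0.6556 0.2076 0.065 ]
top [ 0.46841873 -0.0026342   1.57204946] 425.49458228994195
top centrifuge [331.6 207.5] 0
[... 222 characters left out ...]
81.1] 0.68 [0.6192 0.1637 0.01  ]
top rotor_handle [215.7 182.4] 0.9 [0.6077 0.1652 0.082 ]
top rotor_handle [217.3 181.6] 0.53 [0.6105 0.1596 0.082 ]
top rotor_bore [215.5 184.3] 0.63 [0.6074 0.174  0.01  ]
top rotor_bore [187.5 185.9] 0.51 [0.6021 0.2772 0.01  ]
top tray [205.3 199.4] 0.88 [0.5524 0.2127 0.    ]
top guard_cutout [184.2 188.2] 0.96 [0.5936 0.2893 0.01  ]
top bottle [257.9 136.3] 0.53 [0.7878 0.0171 0.    ]
top bottle [337.  203.1] 0.41 [ 0.5364 -0.2736  0.    ]
top rack [427.2 210.9] 0.93 [ 0.5064 -0.6018  0.    ]
top rack [334.8 205.1] 0.33 [ 0.529  -0.2653  0.    ]
top bowl_lid [ 99.2 195.3] 0.8 [0.5698 0.6044 0.    ]
top bowl_lid [259.6 133.3] 0.72 [0.7991 0.0107 0.    ]
```

View pics/top0.png

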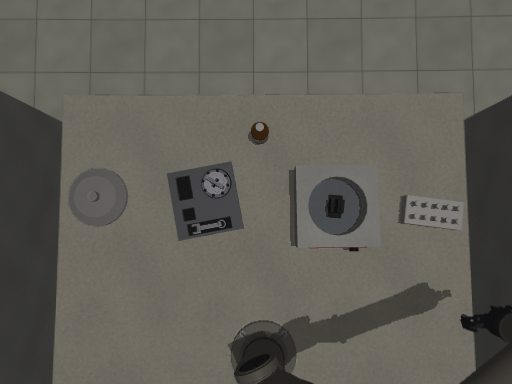

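View pics/scene0.png

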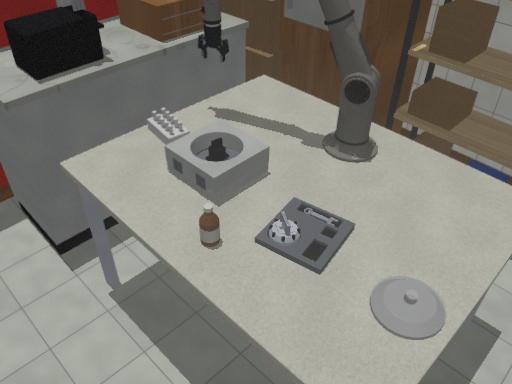

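Top view: tray around (205,200) with oblong cut-out at (184,188) and rotor at (216,183). The centrifuge is at (338,206) with the black guard at (335,206), and the bottle at (259,132). Now I'll refine poses using masks, depth and edges.

```bash
python3 - <<'E'
from h import *
im,d=bot.read_camera("top")
def rect(pts): 
    r=cv2.minAreaRect((pts[:,:2]*1000).astype(np.float32)); return np.round(r[0],1),np.round(r[1],1),round(r[2],1)
for k,z in(("tray",.022),("centrifuge",.12),("guard",.1),("rotor",.045)):
    rs=bot.trace(k,"top")
    if not rs: print(k,"none"); continue
    m=rs[0]["mask"]; c=max(cv2.findContours(m.astype(np.uint8),0,1)[0],key=len).reshape(-1,2)
    print(k,round(rs[0]["score"],2),m.sum(),rect(atz("top",c,z)))
    P=cloud("top",d,m)
    print("  cloud z pct",np.round(np.percentile(P[:,2],[2,20,50,80,98]),4))
    if k in("guard","rotor"):
        lo,hi=((.136,.16) if k=="guard" else (.072,.1))
        Q=P[(P[:,2]>lo)&(P[:,2]<hi)]; print("  fin/bar n",len(Q), len(Q)>3 and (rect(Q),Q.mean(0).round(4)))
    np.save(f"/tmp/m_{k}.npy",m)
g=cv2.cvtColor(im,cv2.COLOR_BGR2GRAY)
m=np.load("/tmp/m_tray.npy"); dark=((g<45)&(cv2.morphologyEx(m.astype(np.uint8),3,np.ones((9,9)))>0)).astype(np.uint8)
for c in cv2.findContours(dark,0,1)[0]:
    if cv2.contourArea(c)>60: print("dark",rect(atz("top",c.reshape(-1,2),.022)))
a=cv2.resize(im[150:255,150:255],None,fx=5.5,fy=5.5,interpolation=2)[:, :]
b=cv2.resize(im[180:235,305:370],None,fx=0,fy=0,dsize=(0,0)) if 0 else im[180:235,310:365]
cv2.imwrite("pics/tray.png",cv2.convertScaleAbs(a,alpha=1.8)); cv2.imwrite("pics/guard.png",cv2.convertScaleAbs(cv2.resize(b,(550,550),interpolation=2),alpha=2.5))
E
```

```text
tray 0.58 3809 (array([548.8, 212.4]), array([255.3, 245.8]), 10.7)
  cloud z pct [0.0036 0.0136 0.0203 0.024  0.0288]
centrifuge 0.87 6890 (array([ 519. , -249.2]), array([293.6, 294.1]), 0.6)
  cloud z pct [0.0012 0.0509 0.1164 0.1208 0.1253]
guard 0.82 328 (array([ 522.1, -252.6]), array([53.4, 78.3]), 84.2)
  cloud z pct [0.0664 0.0725 0.1115 0.1206 0.1503]
  fin/bar n 53 ((array([ 523.5, -253.4]), array([12.8, 40.9]), 84.5), array([ 0.5234, -0.2528,  0.1466]))
rotor 0.73 618 (array([608.3, 169.2]), array([97.5, 99.2]), 45.0)
  cloud z pct [0.0119 0.0414 0.0475 0.0529 0.0922]
  fin/bar n 72 ((array([610.8, 172.1]), array([73.5, 12. ]), 58.1), array([0.6106, 0.1721, 0.0884]))
dark (array([459. , 175.9]), array([ 42.3, 120.5]), 10.6)
dark (array([498.1, 270.2]), array([44.3, 44.1]), 11.0)
dark (array([594.5, 288. ]), array([85.6, 51.3]), 10.4)
```

View pics/tray.png

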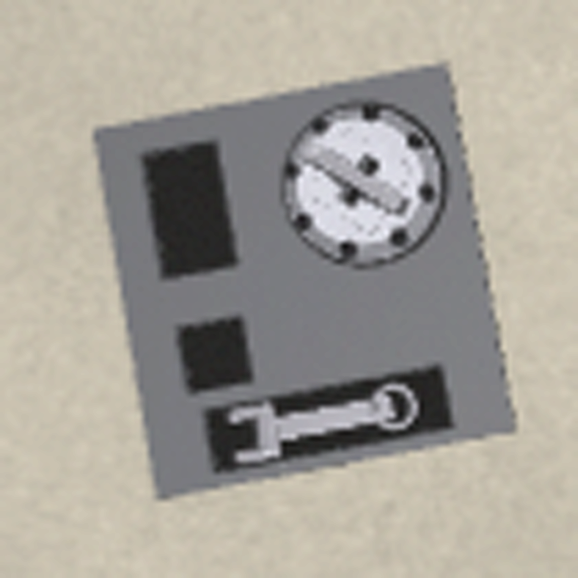

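View pics/guard.png

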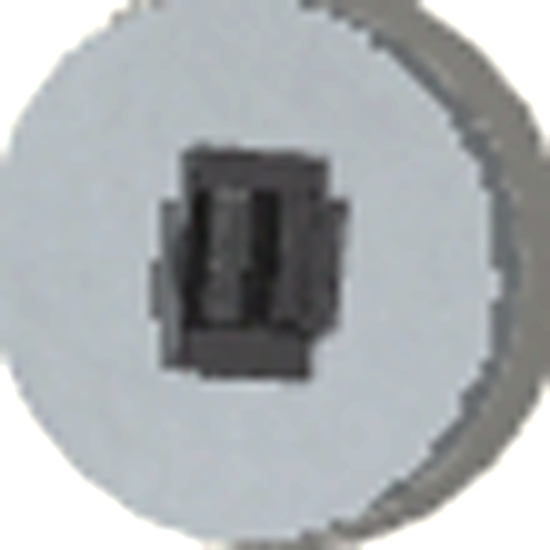

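Tray crop: the oblong cut-out is at about (190,210) in the crop, lying along the tray's x, and the rotor handle is diagonal at (355,185). Guard crop: the fin is near vertical in the image at about (240,255), so its length runs close to world x. Both agree with the fits: guard (0.5235,-0.253) yaw -5.5°, cut-out (0.595,0.288) yaw 10.6°, rotor bar (0.611,0.172) yaw 58°.

```bash
cat >> h.py <<'E'
def go(x,y,z,yaw):
    "turn (deg about tool z) and then shift (mm, tool axes after the turn) to put the grasp point at x,y,z (m), tool x at yaw deg mod 180"
    o=bot.get_obs(); q=o["tool_rot"]; R=Ro.from_quat([q[1],q[2],q[3],q[0]])
    X=R.as_matrix()[:,0]; cur=np.degrees(np.arctan2(X[1],X[0]))
    turn=(cur-yaw+90)%180-90
    g=np.array(o["eef_pos"])+R.as_matrix()[:,2]*.155
    R2=R*Ro.from_euler("z",turn,degrees=True)
    print("t",round(o["t"],2),"grasp",g.round(4),"yaw",round(cur,2),"q7",round(o["q"][6],2),"F",np.round(o["contact_force"],1),"w",round(o["gripper_width"],3),"gf",round(o["grasp_force"],1))
    print("turn",round(turn,2),"shift mm",(R2.inv().apply(np.array([x,y,z])-g)*1000).round(1))
E
python3 -c "
from h import *
go(.5235,-.253,.22,-5.5)"
```

```text
t 1.55 grasp [ 0.1949 -0.6463  0.2497] yaw 16.78 q7 -0.08 F [1.  0.6 0.4] w 1.004 gf 0.0
turn 22.28 shift mm [ 289.4 -423.    29.7]
```

```bash
python3 -m pendant '[[0.08,0,0,0,5.57],[0.08,0,0,0,5.57],[0.08,0,0,0,5.57],[0.08,0,0,0,5.57],[0.08,20,-30,2,0],[0.08,20,-30,2,0],[0.08,20,-30,2,0],[0.08,20,-30,2,0],[0.08,20,-30,2,0],[0.08,20,-30,2,0],[0.08,20,-30,2,0],[0.08,20,-30,2,0]]' 40
python3 -m pendant '[[0.06,20,-30,2,0],[0.06,20,-30,2,0],[0.06,20,-30,2,0],[0.06,20,-30,2,0],[0.06,20,-30,2,0],[0.06,20,-30,2,0],[0.06,0,0,0,0],[0.06,0,0,0,0],[0.06,0,0,0,0]]'
python3 -c "
from h import *
go(.5235,-.253,.138,-5.5)"
```

```text
t: 2.55
eef_pos: [0.4061, -0.3866, 0.3865]
tool_rot: [0.0, 0.999, -0.048, 0.0]
contact_force: [0.2, 1.0, -0.6]
gripper_width: 0.937
grasp_force: 0.0
t: 3.3
eef_pos: [0.5628, -0.1951, 0.3722]
tool_rot: [0.0, 0.999, -0.048, -0.0]
contact_force: [-0.7, -0.6, 0.0]
gripper_width: 0.701
grasp_force: 0.0
t 3.3 grasp [ 0.5626 -0.1952  0.2172] yaw -5.49 q7 -1.48 F [-0.7 -0.6  0. ] w 0.701 gf 0.0
turn 0.01 shift mm [-33.4  61.2  79.3]
```

Shifts come out about 1.15 times larger than commanded (tool axes, all directions), while turns are exact. I'll check this on the next move.

```bash
python3 -m pendant '[[0.06,-10,18,0,0],[0.06,-10,18,0,0],[0.06,-9,17,0,0],[0.06,0,0,0,0],[0.06,0,0,0,0],[0.06,0,0,0,0]]'
python3 -c "
from h import *
go(.5235,-.253,.138,-5.5)"
```

```text
t: 3.8
eef_pos: [0.4917, -0.2995, 0.3726]
tool_rot: [0.0, 0.999, -0.05, 0.0]
contact_force: [0.2, 0.4, 0.0]
gripper_width: 0.699
grasp_force: 0.0
t 3.8 grasp [ 0.4918 -0.2996  0.2176] yaw -5.69 q7 -1.26 F [0.2 0.4 0. ] w 0.699 gf 0.0
turn -0.19 shift mm [ 27.1 -49.4  79.6]
```

The real scale is about 2.087: the earlier rows were clipped at 41.7 mm. I'll divide shifts by 2.087.

```bash
sed -i 's/print("turn",round(turn,2),"shift mm",(R2.inv().apply(np.array(\[x,y,z\])-g)\*1000).round(1))/s=R2.inv().apply(np.array([x,y,z])-g)*1000; print("turn",round(turn,2),"true mm",s.round(1),"rows mm",(s\/2.087).round(1))/' h.py
python3 -m pendant '[[0.06,4.5,-8,0,-0.2],[0.06,4.5,-8,0,0],[0.06,4,-7.7,0,0],[0.06,0,0,0,0],[0.06,0,0,0,0],[0.06,0,0,0,0]]'
python3 -c "
from h import *
go(.5235,-.253,.138,-5.5)"
```

```text
t: 4.3
eef_pos: [0.5629, -0.194, 0.3723]
tool_rot: [0.0, 0.999, -0.045, -0.0]
contact_force: [0.7, -0.2, -0.5]
gripper_width: 0.702
grasp_force: 0.0
t 4.3 grasp [ 0.5629 -0.194   0.2173] yaw -5.19 q7 -1.48 F [ 0.7 -0.2 -0.5] w 0.702 gf 0.0
turn 0.31 true mm [-33.5  62.4  79.3] rows mm [-16.1  29.9  38. ]
```

My mistake: shifts are in metres, so every row was clipped at 41.7 mm. There's no scale factor.

```bash
sed -i 's/,"rows mm".*$/)/' h.py
python3 -m pendant '[[0.06,-0.0115,0.0208,0,0.3],[0.06,-0.011,0.0208,0,0],[0.06,-0.011,0.0208,0,0],[0.06,0,0,0,0],[0.06,0,0,0.012,0],[0.06,0,0,0.012,0],[0.06,0,0,0,0],[0.06,0,0,0,0]]'
python3 -c "
from h import *
go(.5235,-.253,.138,-5.5)"
```

```text
t: 4.97
eef_pos: [0.5233, -0.2527, 0.3468]
tool_rot: [-0.001, 0.999, -0.048, -0.001]
contact_force: [-0.3, -0.2, -0.3]
gripper_width: 0.703
grasp_force: 0.0
t 4.97 grasp [ 0.5229 -0.2525  0.1918] yaw -5.53 q7 -1.36 F [-0.3 -0.2 -0.3] w 0.703 gf 0.0
turn -0.03 true mm [ 0.8  0.5 53.8]
```

```bash
python3 -m pendant '[[0.06,0,0,0.015,0],[0.06,0,0,0.015,0],[0.06,0.0008,0.0005,0.012,0],[0.06,0,0,0.012,0],[0.06,0,0,0,0],[0.012,0,0,0,0],[0.0,0,0,0,0],[0,0,0,0,0],[0,0,0,0,0],[0,0,0,0,0],[0,0,0,0,0],[0,0,0,0,0]]' 40
python3 -c "
from h import *
go(.5235,-.253,.138,-5.5)"
```

```text
t: 5.97
eef_pos: [0.5244, -0.2545, 0.2951]
tool_rot: [0.0, 0.999, -0.049, 0.001]
contact_force: [-0.6, -0.5, 3.1]
gripper_width: 0.131
grasp_force: 44.0
t 5.97 grasp [ 0.5246 -0.2546  0.1401] yaw -5.61 q7 -1.37 F [-0.6 -0.5  3.1] w 0.131 gf 44.0
turn -0.11 true mm [-1.3 -1.4  2.1]
```

```bash
python3 -m pendant '[[0,0,0,-0.004,0],[0,0,0,-0.008,0],[0,0,0,-0.012,0],[0,0,0,-0.016,0],[0,0,0,-0.02,0],[0,0,0,-0.02,0],[0,0,0,-0.02,0],[0,0,0,-0.02,0],[0,0,0,0,0],[0,0,0,0,0]]'
python3 - <<'E'
from h import *
go(.595,.288,.23,10.6)
im,d=bot.read_camera("top")
# spindle teeth
for k,z in(("spindle_teeth",.095),("spindle",.065)):
  for r in bot.pinpoint(k,"top")[:2]+[]: print(k,r["score"],atz("top",[r["at"]],z))
E
```

```text
t: 6.8
eef_pos: [0.5243, -0.2543, 0.4162]
tool_rot: [0.001, 0.999, -0.049, 0.001]
contact_force: [0.8, -0.2, -0.6]
gripper_width: 0.129
grasp_force: 43.4
t 6.8 grasp [ 0.5247 -0.2545  0.2612] yaw -5.61 q7 -1.35 F [ 0.8 -0.2 -0.6] w 0.129 gf 43.4
turn -16.21 true mm [ 168.8 -520.4   30.8]
spindle_teeth 0.6 [[ 0.53119051 -0.26441863  0.095     ]]
spindle 0.4 [[ 0.50819735 -0.24919401  0.065     ]]
```

```bash
python3 -m pendant '[[0,0,0,0,-5.4],[0,0,0,0,-5.4],[0,0,0,0,-5.4],[0,0.006,-0.018,0,0],[0,0.012,-0.037,0,0],[0,0.012,-0.037,0,0],[0,0.012,-0.037,0,0],[0,0.012,-0.037,0,0],[0,0.012,-0.037,0,0],[0,0.012,-0.037,0,0],[0,0.012,-0.037,0,0],[0,0.012,-0.037,0,0]]'
python3 -m pendant '[[0,0.012,-0.037,0,0],[0,0.012,-0.037,0,0],[0,0.012,-0.037,0,0],[0,0.012,-0.037,0,0],[0,0.012,-0.037,0,0],[0,0.006,-0.018,0,0],[0,0,0,0,0],[0,0,0,0,0],[0,0,0,0,0]]'
python3 - <<'E'
from h import *
go(.595,.288,.15,10.6)
im,d=bot.read_camera("scene"); cv2.imwrite("pics/s1.png",cv2.resize(im[120:300,200:400],None,fx=3,fy=3,interpolation=2))
im,d=bot.read_camera("top")
g=cv2.resize(im[175:240,305:370],(560,560),interpolation=2);cv2.imwrite("pics/sp.png",g)
for k,z in(("spindle_teeth",.095),("spindle",.065)):
  for r in bot.pinpoint(k,"top")[:2]+[]: print(k,r["score"],r["at"],atz("top",[r["at"]],z))
r,c=np.mgrid[175:240,305:370]; m=np.zeros(d.shape,bool); m[175:240,305:370]=1
P=cloud("top",d,m); Q=P[(P[:,2]>.08)&(P[:,2]<.112)&(np.hypot(P[:,0]-.5235,P[:,1]+.253)<.03)]
print(len(Q),Q.mean(0) if len(Q) else 0,Q.min(0),Q.max(0))
E
```

```text
t: 7.95
eef_pos: [0.5663, 0.0748, 0.4132]
tool_rot: [0.0, 0.996, 0.092, -0.001]
contact_force: [1.4, -0.3, -0.7]
gripper_width: 0.13
grasp_force: 43.4
t: 8.7
eef_pos: [0.5944, 0.2836, 0.4131]
tool_rot: [0.001, 0.996, 0.092, -0.001]
contact_force: [0.2, 0.6, -1.9]
gripper_width: 0.132
grasp_force: 43.3
t 8.7 grasp [0.5941 0.2833 0.2581] yaw 10.54 q7 -2.06 F [ 0.2  0.6 -1.9] w 0.132 gf 43.3
turn -0.06 true mm [  2.   -4.7 108.1]
spindle_teeth 0.59 [336.1, 204.8] [[ 0.52638864 -0.2539679   0.095     ]]
spindle_teeth 0.45 [172.9, 182.1] [[0.60835762 0.31295457 0.095     ]]
spindle 0.6 [333.8, 208.4] [[ 0.51489216 -0.25072949  0.065     ]]
50 [ 0.52330807 -0.25252491  0.09619996] [ 0.50843197 -0.26805957  0.08331554] [ 0.5363666  -0.23813     0.11001851]
```

View pics/s1.png

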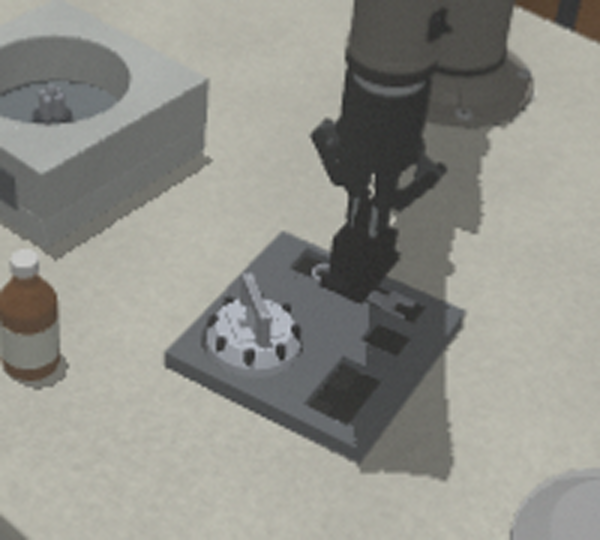

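View pics/sp.png

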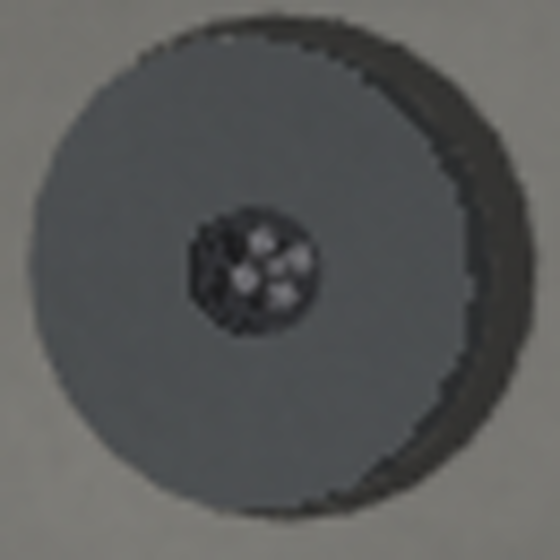

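Scene crop: the guard hangs upright from the gripper at (365,265), and its cut-out is free at (343,392). Spindle crop: four bright teeth at (262,240), (298,258), (245,277) and (282,294), so spindle yaw is about 20° mod 90.

Next I'll lower the guard to just above the tray.

```bash
python3 -m pendant '[[0,0.003,-0.0047,0.02,0],[0,0,0,0.03,0],[0,0,0,0.03,0],[0,0,0,0.03,0],[0,0,0,0.03,0],[0,0,0,0.01,0],[0,0,0,0,0],[0,0,0,0,0],[0,0,0,0,0]]'
python3 - <<'E'
from h import *
go(.596,.2882,.085,10.6)
im,d=bot.read_camera("scene"); cv2.imwrite("pics/s2.png",cv2.resize(im[180:280,250:370],None,fx=6,fy=6,interpolation=2))
c,p=cam("scene"),[]
E
```

```text
t: 9.65
eef_pos: [0.5972, 0.2903, 0.2667]
tool_rot: [-0.001, 0.996, 0.092, 0.002]
contact_force: [-0.2, -0.5, -0.3]
gripper_width: 0.134
grasp_force: 43.3
t 9.65 grasp [0.5977 0.2906 0.1117] yaw 10.57 q7 -2.12 F [-0.2 -0.5 -0.3] w 0.134 gf 43.3
turn -0.03 true mm [-2.2  2.1 26.7]
```

View pics/s2.png

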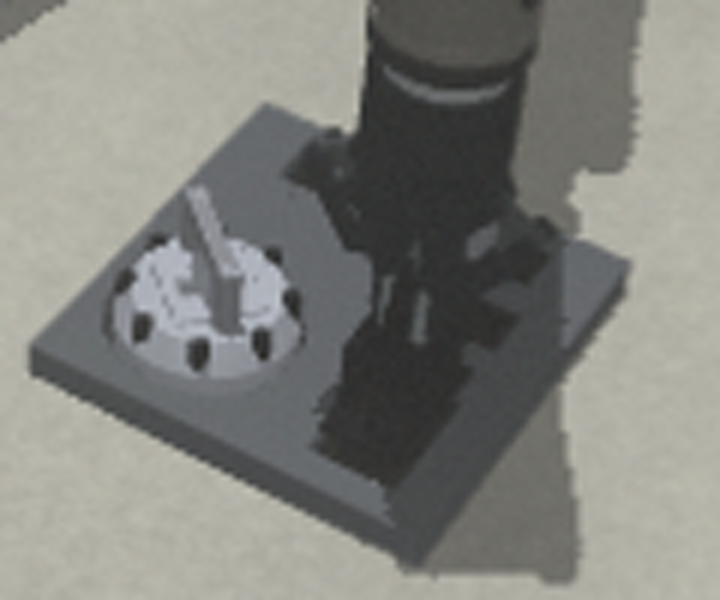

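Too dark to tell. The pose readings seem noisy by 1–2 mm, so I'll take a few still readings.

```bash
for i in 1 2 3 4; do python3 -m pendant '[[0,0,0,0,0]]' | grep -E "eef|force"; done
```

```text
eef_pos: [0.597, 0.2903, 0.2666]
contact_force: [0.4, -0.7, -1.3]
grasp_force: 43.3
eef_pos: [0.5968, 0.2902, 0.266]
contact_force: [-0.4, -0.6, -1.9]
grasp_force: 43.3
eef_pos: [0.5965, 0.2901, 0.2654]
contact_force: [-0.4, 0.5, -0.7]
grasp_force: 43.3
eef_pos: [0.5964, 0.29, 0.265]
contact_force: [0.3, -0.8, -1.3]
grasp_force: 43.3
```

```bash
python3 -m pendant '[[0,0,0.0007,0.004,0],[0,0,0,0.004,0],[0,0,0,0.003,0],[0,0,0,0.002,0],[0,0,0,0,0],[0,0,0,0,0],[0,0,0,0,0],[0,0,0,0,0]]'
python3 -c "
from h import *
go(.596,.2882,.085,10.6)"
```

```text
t: 10.7
eef_pos: [0.5965, 0.2894, 0.2516]
tool_rot: [-0.0, 0.996, 0.092, 0.0]
contact_force: [0.5, -0.2, -1.5]
gripper_width: 0.131
grasp_force: 43.3
t 10.7 grasp [0.5966 0.2894 0.0966] yaw 10.6 q7 -2.12 F [ 0.5 -0.2 -1.5] w 0.131 gf 43.3
turn -0.0 true mm [-0.8  1.1 11.6]
```

```bash
python3 -m pendant '[[0,-0.0005,0.001,0.002,0],[0,0,0,0.002,0],[0,0,0,0.002,0],[0,0,0,0,0],[0,0,0,0,0],[0,0,0,0,0]]'
python3 -c "
from h import *
go(.596,.2882,.085,10.6)"
```

```text
t: 11.2
eef_pos: [0.5962, 0.2882, 0.2453]
tool_rot: [0.0, 0.996, 0.092, -0.0]
contact_force: [0.8, -0.0, -1.7]
gripper_width: 0.131
grasp_force: 43.3
t 11.2 grasp [0.5961 0.2882 0.0903] yaw 10.6 q7 -2.12 F [ 0.8 -0.  -1.7] w 0.131 gf 43.3
turn -0.0 true mm [-0.2  0.   5.3]
```

No contact force and the foot is about 7 mm below the tray top, so it's in the cut-out. Continuing down.

```bash
python3 -m pendant '[[0,0,0,0.002,0],[0,0,0,0.002,0],[0,0,0,0.001,0],[0,0,0,0.001,0],[0,0,0,0,0],[0,0,0,0,0],[0,0,0,0,0]]'
python3 -c "
from h import *
go(.596,.2882,.085,10.6)"
```

```text
t: 11.78
eef_pos: [0.5961, 0.2882, 0.2402]
tool_rot: [0.0, 0.996, 0.092, -0.0]
contact_force: [-2.9, -1.9, 5.6]
gripper_width: 0.133
grasp_force: 44.3
t 11.78 grasp [0.5961 0.2881 0.0852] yaw 10.59 q7 -2.13 F [-2.9 -1.9  5.6] w 0.133 gf 44.3
turn -0.01 true mm [-0.1 -0.1  0.2]
```

```bash
python3 -m pendant '[[0.035,0,0,0,0],[0.035,0,0,0,0],[0.035,0,0,0,0],[0.035,0,0,0,0],[0.035,0,0,-0.01,0],[0.035,0,0,-0.025,0],[0.035,0,0,-0.035,0],[0.035,0,0,-0.035,0],[0.05,0,0,-0.02,0],[0.05,0,0,0,0],[0.05,0,0,0,0]]'
python3 -c "
from h import *
go(.611,.172,.20,58.1)"
```

```text
t: 12.7
eef_pos: [0.5964, 0.2884, 0.3667]
tool_rot: [-0.001, 0.996, 0.092, 0.002]
contact_force: [-0.6, 0.1, -1.1]
gripper_width: 0.584
grasp_force: 0.0
t 12.7 grasp [0.597  0.2887 0.2117] yaw 10.59 q7 -2.08 F [-0.6  0.1 -1.1] w 0.584 gf 0.0
turn -47.51 true mm [-91.7  73.6  11.6]
```

```bash
python3 -m pendant '[[0.06,-0.0066,0.035,0,0],[0.06,-0.0066,0.035,0,0],[0.06,-0.0066,0.035,0,0],[0.06,-0.0066,0.035,0,0],[0.06,-0.0066,0.035,0,0],[0.06,-0.0066,0.035,0,0],[0.06,-0.0066,0.035,0,0],[0.06,0,0,0,-6.8],[0.06,0,0,0,-6.8],[0.06,0,0,0,-6.8],[0.06,0,0,0,-6.8],[0.06,0,0,0,-6.8]]'
python3 -m pendant '[[0.06,0,0,0,-6.8],[0.06,0,0,0,-6.8],[0.06,0,0,0,0],[0.06,0,0,0,0],[0.06,0,0,0,0]]'
cat > look.py <<'E'
from h import *
import sys
def rect(Q): 
    r=cv2.minAreaRect((Q[:,:2]*1000).astype(np.float32)); return np.round(r[0],1),np.round(r[1],1),round(r[2],1)
def box(P,c,r,lo,hi): return P[(P[:,2]>lo)&(P[:,2]<hi)&(np.hypot(P[:,0]-c[0],P[:,1]-c[1])<r)]
A=[];G=[]
for i in range(4):
    im,d=bot.read_camera("top"); G.append(im.astype(float)); A.append(cloud("top",d,d>0))
P=np.vstack(A); img=np.mean(G,0).clip(0,255).astype(np.uint8)
E
python3 - <<'E'
from look import *
for nm,c,r,lo,hi in(("fin",(.595,.288),.04,.082,.11),("guard foot+hood",(.595,.288),.05,.05,.068),("bar",(.611,.172),.045,.078,.1)):
    Q=box(P,c,r,lo,hi); print(nm,len(Q), len(Q)>5 and (rect(Q),Q.mean(0).round(4),np.median(Q[:,2]).round(4)))
    if len(Q)>5:
        u,s,v=np.linalg.svd((Q-Q.mean(0))[:,:2],full_matrices=False); print("  axis deg",np.degrees(np.arctan2(v[0,1],v[0,0]))%180)
# rotor body circle
Q=box(P,(.611,.172),.06,.040,.062); print("rotor top",len(Q),cv2.minEnclosingCircle((Q[:,:2]*1000).astype(np.float32)))
# spindle teeth blobs
g=cv2.cvtColor(img,cv2.COLOR_BGR2GRAY).astype(float); cr=g[192:220,322:350]
big=cv2.resize(cr,None,fx=8,fy=8,interpolation=cv2.INTER_CUBIC); cv2.imwrite("pics/sp2.png",cv2.resize(np.clip(cr*1.5,0,255).astype(np.uint8),(560,560),interpolation=cv2.INTER_CUBIC))
np.save("/tmp/g.npy",g)
t=[((262.5+.5)/8.615+304.5,(240.5)/8.615+174.5),((298.5)/8.615+304.5,258.5/8.615+174.5),(245.5/8.615+304.5,277.5/8.615+174.5),(282.5/8.615+304.5,294.5/8.615+174.5)]
out=[]
for c,r in t:
    for _ in range(5):
        c0,r0=int(round(c)),int(round(r)); yy,xx=np.mgrid[r0-2:r0+3,c0-2:c0+3]; w=np.clip(g[r0-2:r0+3,c0-2:c0+3]-70,0,None)*np.exp(-((xx-c)**2+(yy-r)**2)/2/1.2**2); c,r=(w*xx).sum()/w.sum(),(w*yy).sum()/w.sum()
    out.append((c,r))
W=atz("top",out,.095); print(np.round(out,2)); print(W.round(4),W.mean(0))
D=W-W.mean(0); a=np.degrees(np.arctan2(D[:,1],D[:,0])); print("tooth angles",a.round(1),np.hypot(D[:,0],D[:,1]))
E
```

```text
t: 13.7
eef_pos: [0.5952, 0.0386, 0.363]
tool_rot: [-0.0, 0.924, 0.382, -0.001]
contact_force: [0.5, 0.7, 0.1]
gripper_width: 0.699
grasp_force: 0.0
t: 14.12
eef_pos: [0.5956, 0.0388, 0.3637]
tool_rot: [-0.0, 0.875, 0.485, -0.001]
contact_force: [0.3, 0.2, 0.9]
gripper_width: 0.703
grasp_force: 0.0
fin 200 ((array([595.6, 288.5]), array([45.4, 13.8]), 13.6), array([0.5954, 0.2878, 0.0917]), np.float64(0.0916))
  axis deg 11.08009168813058
guard foot+hood 475 ((array([595. , 288.5]), array([46.6, 48.4]), 11.2), array([0.5941, 0.2857, 0.0595]), np.float64(0.0595))
  axis deg 108.25632372163469
bar 293 ((array([610.7, 171.9]), array([73.2, 12.1]), 58.0), array([0.6104, 0.1716, 0.0882]), np.float64(0.0883))
  axis deg 58.020274719239254
rotor top 1711 ((610.2675170898438, 171.49290466308594), 50.144630432128906)
[[334.87 202.6 ]
 [339.15 204.5 ]
 [332.85 206.79]
 [337.4  208.58]]
[[ 0.534  -0.2499  0.095 ]
 [ 0.5274 -0.2645  0.095 ]
 [ 0.5196 -0.2426  0.095 ]
 [ 0.5133 -0.2582  0.095 ]] [ 0.52356613 -0.25380127  0.095     ]
tooth angles [  20.7  -70.4  109.7 -156.7] [0.01118459 0.01136457 0.01186926 0.01117514]
```

View pics/sp2.png

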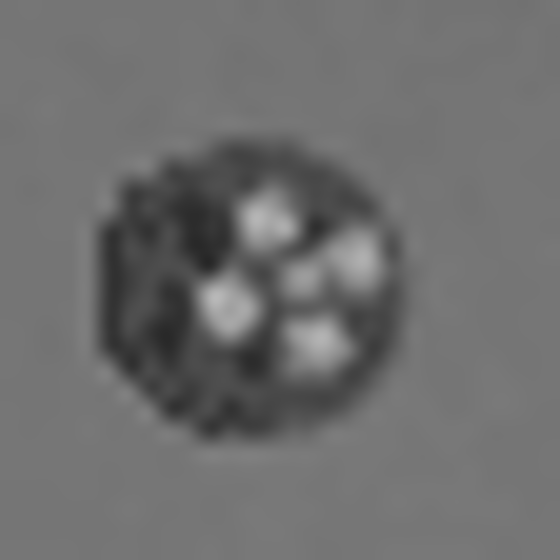

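Spindle crop: four teeth at (270,220), (355,260), (228,303) and (318,343), giving spindle (0.5236,-0.2535), yaw about 20.5°. The guard sits flat in its cut-out (hood top 0.060, fin top 0.092). Now to grasp the rotor.

```bash
python3 -c "
from h import *
go(.6105,.1718,.12,58.05)"
```

```text
t 14.32 grasp [0.5957 0.039  0.2093] yaw 58.13 q7 -0.92 F [ 0.5 -0.2  0.5] w 0.705 gf 0.0
turn 0.08 true mm [120.5 -57.8  89.3]
```

```bash
python3 -m pendant '[[0.06,0.03,-0.0145,0,0],[0.06,0.03,-0.0145,0,0],[0.06,0.03,-0.0145,0,0],[0.06,0.0305,-0.0143,0,0],[0.06,0,0,0,0],[0.06,0,0,0.03,0],[0.06,0,0,0.03,0],[0.06,0,0,0.02,0],[0.06,0,0,0,0],[0.06,0,0,0,0],[0.06,0,0,0,0]]'
python3 -c "
from h import *
go(.6105,.1718,.083,58.05)"
```

```text
t: 15.23
eef_pos: [0.6108, 0.172, 0.2858]
tool_rot: [0.0, 0.874, 0.486, 0.001]
contact_force: [0.9, -0.0, 0.0]
gripper_width: 0.704
grasp_force: 0.0
t 15.23 grasp [0.611  0.1721 0.1309] yaw 58.18 q7 -1.18 F [ 0.9 -0.   0. ] w 0.704 gf 0.0
turn 0.13 true mm [-0.7 -0.3 47.8]
```

```bash
python3 -m pendant '[[0.06,-0.0005,0,0.015,0.1],[0.06,0,0,0.015,0],[0.06,0,0,0.01,0],[0.06,0,0,0.006,0],[0.06,0,0,0,0],[0.06,0,0,0,0],[0.06,0,0,0,0],[0.02,0,0,0,0],[0,0,0,0,0],[0,0,0,0,0],[0,0,0,0,0],[0,0,0,0,0]]' 70
python3 -m pendant '[[0,0,0,0,0],[0,0,0,0,0],[0,0,0,0,0],[0,0,0,0,0]]' 
python3 -c "
from h import *
go(.6105,.1718,.083,58.05)"
```

```text
t: 16.23
eef_pos: [0.6102, 0.1711, 0.2386]
tool_rot: [0.0, 0.874, 0.485, 0.0]
contact_force: [0.7, -1.1, 0.7]
gripper_width: 0.126
grasp_force: 71.8
t: 16.57
eef_pos: [0.6102, 0.1711, 0.2386]
tool_rot: [0.0, 0.874, 0.485, 0.0]
contact_force: [2.7, -1.7, 1.6]
gripper_width: 0.128
grasp_force: 71.8
t 16.57 grasp [0.6104 0.1711 0.0836] yaw 58.08 q7 -1.21 F [ 2.7 -1.7  1.6] w 0.128 gf 71.8
turn 0.03 true mm [ 0.6 -0.2  0.6]
```

```bash
python3 -m pendant '[[0,0,0,-0.003,0],[0,0,0,-0.006,0],[0,0,0,-0.01,0],[0,0,0,-0.02,0],[0,0,0,-0.025,0],[0,0,0,-0.03,0],[0,0,0,-0.03,0],[0,0,0,-0.025,0],[0,0,0,-0.015,0],[0,0,0,0,0],[0,0,0,0,0]]'
python3 -c "
from h import *
go(.5235,-.2535,.23,20.5)"
```

```text
t: 17.48
eef_pos: [0.6095, 0.1716, 0.4031]
tool_rot: [0.0, 0.874, 0.486, 0.0]
contact_force: [-0.7, 0.5, -3.1]
gripper_width: 0.123
grasp_force: 71.3
t 17.48 grasp [0.6096 0.1717 0.2481] yaw 58.12 q7 -1.12 F [-0.7  0.5 -3.1] w 0.123 gf 71.3
turn 37.62 true mm [-229.6  368.1   17.9]
```

```bash
python3 -m pendant '[[0,0,0,0,4],[0,0,0,0,5.6],[0,0,0,0,6],[0,0,0,0,6],[0,0,0,0,6],[0,0,0,0,6],[0,0,0,0,4],[0,-0.008,0.013,0,0],[0,-0.0164,0.0263,0,0],[0,-0.0164,0.0263,0,0],[0,-0.0164,0.0263,0,0],[0,-0.0164,0.0263,0,0]]'
python3 -m pendant '[[0,-0.0164,0.0263,0,0],[0,-0.0164,0.0263,0,0],[0,-0.0164,0.0263,0,0],[0,-0.0164,0.0263,0,0],[0,-0.0164,0.0263,0,0],[0,-0.0164,0.0263,0,0],[0,-0.0164,0.0263,0,0],[0,-0.0164,0.0263,0,0],[0,-0.0164,0.0263,0,0],[0,-0.008,0.013,0,0],[0,0,0,0,0],[0,0,0,0,0]]'
python3 -m pendant '[[0,0,0,0,0],[0,0,0,0,0],[0,0,0,0,0],[0,0,0,0,0],[0,0,0,0,0],[0,0,0,0,0]]' | grep force
python3 - <<'E'
from look import *
go(.5235,-.2535,.23,20.5)
o=bot.get_obs()
Q=box(P,o["eef_pos"],.065,.19,.235); print(len(Q),np.median(Q[:,2]),rect(Q),cv2.minEnclosingCircle((Q[:,:2]*1000).astype(np.float32)))
im,d=bot.read_camera("scene"); cv2.imwrite("pics/s3.png",cv2.resize(im[80:200,150:290],None,fx=4.5,fy=4.5,interpolation=2))
E
```

```text
t: 18.48
eef_pos: [0.581, 0.0327, 0.4006]
tool_rot: [0.0, 0.984, 0.179, -0.002]
contact_force: [1.1, -0.1, -3.3]
gripper_width: 0.122
grasp_force: 71.2
t: 19.48
eef_pos: [0.5225, -0.255, 0.4008]
tool_rot: [-0.001, 0.984, 0.177, -0.001]
contact_force: [0.0, -0.2, -3.8]
gripper_width: 0.125
grasp_force: 71.2
contact_force: [-0.3, -0.4, -3.0]
grasp_force: 71.2
t 20.18 grasp [ 0.5241 -0.2535  0.2474] yaw 20.51 q7 -0.94 F [ 0.3 -0.6 -3.5] w 0.125 gf 71.2
turn 0.01 true mm [-0.5 -0.2 17.4]
1210 0.20937517805255312 (array([ 525.8, -230.7]), array([ 60.9, 102. ]), 83.5) ((523.8002319335938, -249.27157592773438), 51.261627197265625)
```

View pics/s3.png

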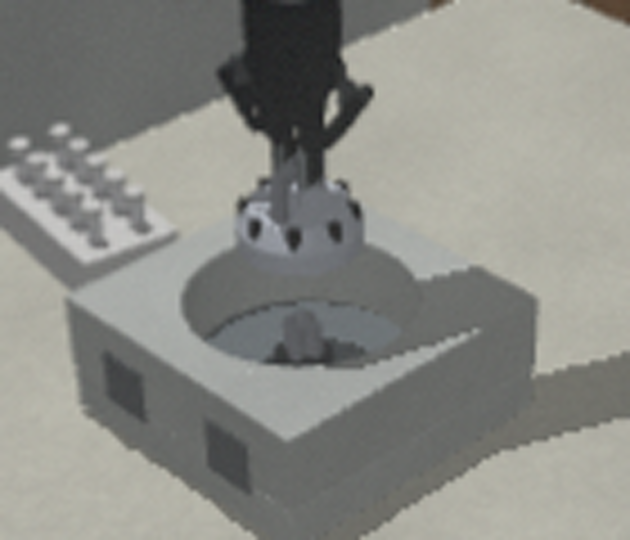

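Scene crop: the rotor hangs level at (300,220), right over the spindle at (300,330). One check of its centre in hand from the depth edge before lowering.

```bash
python3 - <<'E'
from look import *
from scipy.optimize import least_squares
go(.5235,-.2535,.23,20.5)
Q=box(P,(.524,-.2535),.062,.185,.222)
a=np.arctan2(Q[:,1]+.2535,Q[:,0]-.524); r=np.hypot(Q[:,0]-.524,Q[:,1]+.2535)
E=[]
for b in np.arange(-np.pi,np.pi,np.pi/36):
    s=(a>=b)&(a<b+np.pi/36)
    if s.sum()>4 and r[s].max()>.042: E.append(Q[s][np.argsort(r[s])[-3:]].mean(0))
E=np.array(E); f=lambda p:np.hypot(E[:,0]-p[0],E[:,1]-p[1])-p[2]
s=least_squares(f,[.524,-.2535,.05],loss="soft_l1",f_scale=.001); print(len(E),s.x.round(4),np.degrees(np.arctan2(E[:,1]+.2535,E[:,0]-.524)).round()[[0,-1]],np.abs(s.fun).mean())
E
```

```text
t 20.43 grasp [ 0.524  -0.2536  0.2474] yaw 20.49 q7 -0.94 F [ 0.5 -0.7 -2.8] w 0.123 gf 71.2
turn -0.01 true mm [-0.5 -0.3 17.4]
40 [ 0.5232 -0.2506  0.0502] [-178.  177.] 0.0005619753669643714
```

```bash
python3 -m pendant '[[0,-0.0004,0.001,0.006,0],[0,0,0,0.01,0],[0,0,0,0.012,0],[0,0,0,0.012,0],[0,0,0,0.01,0],[0,0,0,0.006,0],[0,0,0,0.003,0],[0,0,0,0,0],[0,0,0,0,0],[0,0,0,0,0],[0,0,0,0,0],[0,0,0,0,0]]'
python3 - <<'E'
from look import *
go(.5240,-.2547,.169,20.5)
# spindle shoulder / rotor seen by scene camera
E
```

```text
t: 21.43
eef_pos: [0.5242, -0.2547, 0.344]
tool_rot: [0.0, 0.984, 0.178, 0.0]
contact_force: [-0.0, 0.1, -2.2]
gripper_width: 0.126
grasp_force: 71.2
t 21.63 grasp [ 0.5241 -0.2546  0.1886] yaw 20.5 q7 -0.96 F [ 0.1 -0.  -3.3] w 0.122 gf 71.2
turn -0.0 true mm [-0.1  0.  19.6]
```

```bash
for i in 1 2 3; do python3 -m pendant '[[0,0,0,0.0015,0],[0,0,0,0.0015,0],[0,0,0,0.0015,0],[0,0,0,0.001,0],[0,0,0,0,0],[0,0,0,0,0]]' | grep -E "eef|contact"; done
```

```text
eef_pos: [0.524, -0.2546, 0.3378]
contact_force: [-0.7, -0.5, -2.8]
eef_pos: [0.524, -0.2546, 0.3323]
contact_force: [0.2, 0.6, -3.7]
eef_pos: [0.524, -0.2546, 0.3268]
contact_force: [-0.1, 0.2, -3.3]
```

```bash
for i in 1 2 3; do python3 -m pendant '[[0,0,0,0.0008,0],[0,0,0,0.0008,0],[0,0,0,0.0008,0],[0,0,0,0,0],[0,0,0,0,0],[0,0,0,0,0]]' | grep -E "eef|contact"; done; python3 -c "
from h import *
o=bot.get_obs(); print(o['torque'],o['contact_force'])"
```

```text
eef_pos: [0.524, -0.2546, 0.3245]
contact_force: [0.6, 0.0, -2.9]
eef_pos: [0.524, -0.2546, 0.3221]
contact_force: [0.0, 0.2, -3.3]
eef_pos: [0.524, -0.2546, 0.3197]
contact_force: [0.2, -0.6, -3.3]
[-0.04938589 -0.00100462 -0.05057742] [ 0.17354856 -0.63983792 -3.25668576]
```

Teeth have entered the slots with no contact force. Easing down.

```bash
for i in 1 2 3; do python3 -m pendant '[[0,0,0,0.0015,0],[0,0,0,0.0015,0],[0,0,0,0.0015,0],[0,0,0,0.0015,0],[0,0,0,0.001,0],[0,0,0,0,0],[0,0,0,0,0]]' | grep -E "eef|contact"; done; python3 -c "
from h import *
o=bot.get_obs(); print(o['torque'])"
```

```text
eef_pos: [0.524, -0.2546, 0.3126]
contact_force: [0.7, 0.4, -3.1]
eef_pos: [0.524, -0.2546, 0.3056]
contact_force: [0.1, -0.4, -3.1]
eef_pos: [0.524, -0.2546, 0.2986]
contact_force: [-0.3, -0.4, -3.1]
[-0.07872546 -0.02388976 -0.03072242]
```

```bash
python3 -m pendant '[[0,0,0,0.001,0],[0,0,0,0.001,0],[0,0,0,0.001,0],[0,0,0,0.0005,0],[0,0,0,0,0],[0,0,0,0,0]]' | grep -E "eef|contact"; for i in 1 2 3; do python3 -m pendant '[[0,0,0,0.0005,0],[0,0,0,0,0],[0,0,0,0,0]]' | grep -E "eef|contact";done
```

```text
eef_pos: [0.524, -0.2546, 0.2952]
contact_force: [0.1, -0.8, -2.6]
eef_pos: [0.524, -0.2546, 0.2947]
contact_force: [-0.1, -0.1, -3.6]
eef_pos: [0.524, -0.2546, 0.2942]
contact_force: [0.3, 0.2, -3.7]
eef_pos: [0.524, -0.2546, 0.2937]
contact_force: [-0.2, 0.3, -3.4]
```

```bash
for i in 1 2 3; do python3 -m pendant '[[0,0,0,0.0005,0],[0,0,0,0,0],[0,0,0,0,0]]' | grep -E "eef|contact";done
```

```text
eef_pos: [0.5241, -0.2547, 0.2935]
contact_force: [-1.4, -0.3, 1.2]
eef_pos: [0.5241, -0.2547, 0.2935]
contact_force: [-1.4, 1.1, 4.9]
eef_pos: [0.5242, -0.2547, 0.2935]
contact_force: [-3.4, 0.8, 8.8]
```

Contact at exactly the expected seated height (0.0649 underside). Releasing and backing straight up.

```bash
python3 -m pendant '[[0.035,0,0,0,0],[0.035,0,0,0,0],[0.035,0,0,0,0],[0.035,0,0,0,0],[0.035,0,0,0,0],[0.035,0,0,-0.005,0],[0.035,0,0,-0.015,0],[0.035,0,0,-0.03,0],[0.035,0,0,-0.035,0],[0.035,0,0,-0.035,0],[0.035,0,0,-0.02,0]]'
python3 -m pendant '[[0.035,-0.03,-0.028,0,0],[0.035,-0.03,-0.028,0,0],[0.035,-0.03,-0.028,0,0],[0.035,-0.03,-0.028,0,0],[0.035,0,0,0,0],[0.035,0,0,0,0],[0.035,0,0,0,0],[0.035,0,0,0,0]]'
python3 - <<'E'
from look import *
o=bot.get_obs(); print(o["t"],o["contact_force"],o["grasp_force"],o["eef_pos"])
Q=box(P,(.5235,-.2535),.05,.125,.16); print("bar",len(Q),rect(Q),np.median(Q[:,2]))
Q=box(P,(.5235,-.2535),.06,.09,.118); print("rotor",len(Q),np.median(Q[:,2]),rect(Q))
Q=box(P,(.595,.288),.04,.082,.11); print("fin",len(Q),rect(Q),np.median(Q[:,2]))
cv2.imwrite("pics/end.png",cv2.convertScaleAbs(cv2.resize(img[90:270,60:480],(798,342),interpolation=2),alpha=1.5))
E
```

```text
t: 29.3
eef_pos: [0.5246, -0.2547, 0.4367]
tool_rot: [0.001, 0.984, 0.178, 0.002]
contact_force: [0.8, -0.5, -0.3]
gripper_width: 0.411
grasp_force: 0.0
t: 29.97
eef_pos: [0.3735, -0.1921, 0.4328]
tool_rot: [0.0, 0.984, 0.178, 0.001]
contact_force: [0.8, 0.5, -0.3]
gripper_width: 0.408
grasp_force: 0.0
30.1667 [0.25227948 0.21903256 0.04116213] 0.0 [ 0.37319479 -0.19198516  0.43209019]
bar 360 (array([ 523.8, -253. ]), array([71. , 13.6]), 20.3) 0.14272463080131426
rotor 2113 0.10218601595987997 (array([ 522.5, -253.3]), array([98.6, 97.3]), 89.8)
fin 203 (array([595.4, 288.3]), array([45. , 13.3]), 11.5) 0.0924260852309966
```

View pics/end.png

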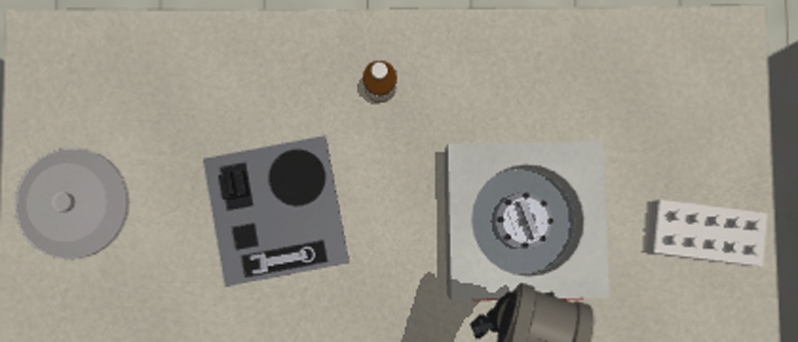

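The final picture shows the rotor seated in the bowl at (525,218) and the guard upright in its cut-out at (235,186). The spanner, bottle, rack and lid are untouched, and the arm is clear. Bar top reads 0.143 against 0.144 expected.

```bash
python3 -c "
from station import bot
print(bot.hand_in())"
```

```text
the job is handed in; nothing more can be done
None
```

The job is handed in: the guard lies flat and upright in its cut-out, the rotor is fully home on the spindle and released, and the spanner, bottle, rack and lid were not touched; it took about 30 s of the 72 s allowed.

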